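# Open the sterilization container for packing

### The arm

A 6-joint arm with a two-finger parallel gripper is mounted at the origin on the work surface. World frame = base frame: x ahead of the robot, y to its left, z up, the work surface at z = 0. Lengths are in m, angles in degrees, forces in N, time in s.
With the tool pointing down it reaches from about 0.25 to 0.725 m from the base axis. Payload 4 kg.
Tool frame: the origin (TCP) lies on the centre line of the jaws, within the pads' length; the fingertips stand 22 mm ahead of it and the grasp point (between the pads) lies 3 mm ahead of it; z points along the fingers, x is the direction in which the jaws open and shut, and the axes are right-handed (so a half turn about z gives the same grasp; the last joint's range is limited). The gripper opens to 85 mm and grips with 20 to 120 N. Pads are 22 mm wide; open, the fingers measure 114 mm over their backs; the gripper's body (76 mm by 85 mm) begins 54 mm behind the grasp point. The pads swing forward as they close: fully open they stand 13 mm farther back than shut.
Start: joints at [-73.396, 13.785, 0.286, 76.501, 0, 90], TCP at [0.143, -0.479, 0.253] pointing down, gripper open.
Joint ranges: [-155.79, 155.79], [-60.16, 107.12], [-62.33, 73.08], [-114, 123.19], [-81.49, 82.49], [-180, 180]. Speed limits (degrees/s): [159.86, 159.86, 180, 180, 180, 180].

### API

Orientations are given as a 3x3 rotation matrix whose columns are the frame's x, y, z axes.
In Python, from plant import ctrl gives the robot as it stands. The module is installed in compiled form; this text tells all that it offers.
- The arm moves only by the tool drive_tool, never from a script. Its argument "series" is one flat list of numbers, 6 for each row, row after row: the shift along the world's x, y, z in mm, then the turn, a rotation vector about the world's x, y, z in degrees. A call has 1 to 10 rows; each row is the pose to reach, as a shift and turn from the pose measured when the call began; what a row does not reach only later rows make up. A row lasts 1/8 s, in which the tool goes at most 62.5 mm and 10.7 degrees, less where a joint would pass 70% of its speed; a pose out of reach is approached as far as the arm can. A call with a gripper value outside its range is refused whole. "fingers" is the closure, from -1 (fully open) to 1 (shut), set as the call begins (left out, the last holds). The fingers move at their own pace and stop on an object; "newtons" is the grip in N (left out, the last holds). Time passes only in rows, so rows that repeat a pose let the fingers close. It gives the time, the measured TCP pose, the force and the opening at its end, in the units of the state.
- ctrl.read_state(): the state, without advancing time (a new reading comes with each control period).
- ctrl.read_camera(name): name is "side" or "top" or "wrist"; returns a dict with "frame" (384x512x3 uint8, red, green, blue), "camera_matrix" (3x3 intrinsics, pixels), "k1" (the pictures are not rectified: a ray, as slopes to the right and down, at radius r is drawn at 1 + k1 r^2 times it, then the intrinsics apply), "R" (3x3) and "t" (3): a world point X has camera coordinates R X + t; the wrist camera has in their place "hand_eye" (4x4, takes a point from camera to tool coordinates, whose origin is the TCP and whose axes are the tool frame's). Camera axes: x right, y down, z forward; pixel columns grow to the right and rows downward; lengths in m; the calibration is good to about 2 mm. A picture is of the moment at which its call begins: read the wrist's pose just before it. There is no depth.
- ctrl.finish_job(): hands the job in, once; it reports no verdict.
The state is a dict: "time": time; "joints": joint angles; "dq": joint speeds; "joint_torque": joint torques, N m; "ee_pos": TCP position; "eef_rot": TCP orientation; "contact_force": force on the tool from outside, world axes, zero at the start; "torque": the same for the moment, N m; "width": opening from 0.0 (shut) to 1.0 (fully open).
Only numpy, scipy, OpenCV 4.12 (cv2) and the standard library are available. Lean on these libraries where they do the work, as an engineer would, in place of code of your own. Each camera call takes 0.05 s, during which the arm holds its last target. There are 200 camera calls.

### The job

Open the blue sterilization container ready for packing: press both latch tabs on its front all the way down so that the sprung lid lifts by itself, then push the lid up and over until it stays fully open on its own. Leave the gallipot, the forceps, the rack of dilators and the corner guard lying where they are.

Things in the scene. Friction and masses are not known exactly. Their poses are not given: they have to be found in the camera images.
- container: Blue aluminium tub, 150 mm front to back (its x) by 280 mm wide (its y) by 75 mm high, fixed to the counter. Origin: centre of its underside; its own x axis points from the front (latch side, towards the robot) to the back (hinge side), y to its left, z up. With the shut lid it stands 89 mm high; the lid is 286 mm wide.
- latch_left (a joint): Left latch angle, rad: 0 latched, 0.5 fully pressed (stop). Steel rocker on the tub's front; pivot along the tub's y at x -92, y +85, z 55 mm in its frame. A tab 42 mm long, 36 mm wide juts out to the front, sloping 0.2 rad up when latched, 0.3 rad down when pressed; pressing it swings a nose off the lid's lip (clear at 0.2 rad). Takes 2-3 N at the pad; stays where left.
- latch_right (a joint): The same for the right latch, whose pivot lies at y = -85 mm in the container's frame.
- left_pad (a point): Point to press: middle of the ridged upper face of the left tab, 30 mm out from the pivot; it moves with the tab, about 14 mm downwards over the full stroke.
- right_pad (a point): The same point on the right tab.
- lid (a joint): Lid angle, rad: 0 shut, 1.85 at its open stop. With both latches pressed, spring plungers lift it to about 0.4 rad, where it rests. Further up it moves freely: let go before upright (about 1.5 rad) it falls back to that rest; beyond, it falls on to the stop by its own weight. Lid about 0.35 kg; pushing at its front edge takes 1-6 N.
- lid_hinge (a point): Middle of the lid's hinge axis, which runs along the tub's y axis at the back rim: x = +78 mm, z = 75 mm in the container's frame.
- lid_edge (a point): Middle of the lid's front edge: tip of a 4 mm thick lip that runs the lid's width and sticks out 9 mm beyond its front skirt. 165 mm from the hinge axis; it moves with the lid. Halfway between the latches, nothing else is near it.
- gallipot: Loose steel pot, 76 mm across the rim, 50 mm high; origin at the centre of its underside. Bystander.
- guard: Loose L-shaped ridged grey silicone corner guard, 60 by 60 mm, 35 mm high; origin under its middle. Bystander.
- forceps: Loose Allis tissue forceps lying flat along its own x, 150 mm long, 60 mm wide, 8 mm thick; origin at the pivot, 1 mm below the counter's face. Bystander.
- dilators: Loose aluminium rack, 200 mm (its x) by 75 mm, holding three steel Hegar dilators lying along its x; 32 mm high in all; origin at the centre of its underside. Bystander.

How it is judged (in metres and radians):
On the way, in this order (a step that is already met when the one before it is completed fails the run):
1. one of the tabs is pressed down by the fingers while the lid is still shut (value of joint lid below 0.1 rad and ((value of joint latch_left above 0.35 rad and contact force between the fingers and container above 0.3 N) or (value of joint latch_right above 0.35 rad and contact force between the fingers and container above 0.3 N))), for 0.05 s.
2. both tabs are down and the springs have lifted the lid (value of joint each of latch_left, latch_right above 0.35 rad and value of joint lid between 0.3 and 0.7 rad), for 0.2 s.
3. the lid has been pushed up past upright (value of joint lid above 1.57 rad), for 0.05 s.
At the end, for the whole second after the job is handed in: The lid rests at its open stop (angle over 1.75 rad, speed under 0.05 rad/s) by itself (value of joint lid above 1.75 rad and velocity of joint lid between -0.05 and 0.05 rad/s); the robot touches nothing.
It fails at once if the gallipot was moved more than 20 mm (distance of gallipot from where it was at the start of the episode above 0.02 m).
It fails at once if the corner guard was moved more than 20 mm (distance of guard from where it was at the start of the episode above 0.02 m).
It fails at once if the forceps were moved more than 20 mm (distance of forceps from where it was at the start of the episode above 0.02 m).
It fails at once if the dilator rack was moved more than 20 mm (distance of dilators from where it was at the start of the episode above 0.02 m).
It also fails if it takes over 53 s, if anything falls off the work surface, if the arm or the gripper's body presses on something with over 40 N, if the wrist force passes 120 N, or if a joint passes its speed limit or range.

## Working session

There is one attempt and no reset: what is moved stays moved. The work goes in short steps, Python scripts to look and compute and a tool call to move; the robot and the scene stay as the last step left them, time stands still between calls to the robot, and variables do not carry over. Pictures are saved under pics/ and viewed, about 8 in all and at most 12, crops included, and the job is handed in when it is done.

Besides the shell and the picture viewer there is one more tool, called after "Emit:" in YAML: its name, and indented under it one key for each argument. drive_tool: Moves the arm, as the interface text tells. Its arguments: {"type":"object","properties":{"series":{"type":"array"},"fingers":{"type":"number"},"newtons":{"type":"number"}},"required":["series"]}

```bash
mkdir -p pics; cat > h.py <<'E'
import numpy as np,cv2
from plant import ctrl
def cam(n):
    s=ctrl.read_state(); c=ctrl.read_camera(n); c['s']=s
    if 'hand_eye' in c:
        T=np.eye(4);T[:3,:3]=s['eef_rot'];T[:3,3]=s['ee_pos'];W=T@np.array(c['hand_eye'])
        c['R']=W[:3,:3].T;c['t']=-c['R']@W[:3,3]
    c['R']=np.array(c['R']);c['t']=np.array(c['t']);c['K']=np.array(c['camera_matrix'])
    c['D']=np.array([c['k1'],0,0,0.]);return c
def ray(c,uv):
    p=cv2.undistortPoints(np.array([[uv]],float),c['K'],c['D'])[0,0]
    return -c['R'].T@c['t'], c['R'].T@np.array([p[0],p[1],1])
def plane(c,uv,z):
    o,d=ray(c,uv);return o+d*(z-o[2])/d[2]
def proj(c,X):
    return cv2.projectPoints(np.array(X,float).reshape(-1,1,3),cv2.Rodrigues(c['R'])[0],c['t'],c['K'],c['D'])[0][:,0]
def save(c,n): cv2.imwrite('pics/'+n,c['frame'][:,:,::-1])
E
python3 - <<'E'
from h import *
for n in('top','side'):
    c=cam(n);save(c,n+'0.png');print(n,-c['R'].T@c['t'],c['R'][2])
    np.save(n+'0.npy',c,allow_pickle=True)
    print(c['s']['time'],c['s']['ee_pos'])
E
```

```text
top [0.40789853 0.01600201 1.20680238] [ 0.16351493  0.03065117 -0.98606459]
0.0 [ 0.14271763 -0.47856652  0.25238158]
side [-9.74002366e-04  1.06073686e+00  9.00076906e-01] [ 0.41503349 -0.7233638  -0.55180795]
0.05 [ 0.14271939 -0.47860796  0.25243053]
```

View pics/top0.png

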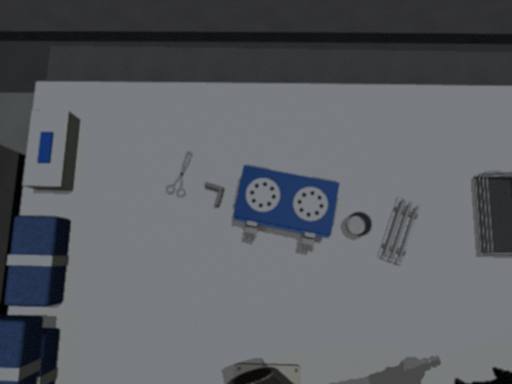

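View pics/side0.png

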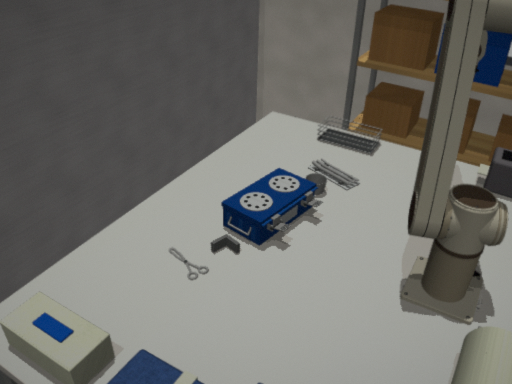

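```bash
python3 - <<'E'
from h import *
c=np.load('top0.npy',allow_pickle=True).item();f=c['frame'].astype(int)
m=((f[:,:,2]>f[:,:,0]+50)&(f[:,:,2]>60)).astype(np.uint8);m[:, :200]=0;m[:,380:]=0;m[:120]=0;m[280:]=0
cn=max(cv2.findContours(m,0,2)[0],key=cv2.contourArea)
q=cv2.approxPolyDP(cv2.convexHull(cn),4,True)[:,0];print(q)
P=np.array([plane(c,p,.089) for p in q]);print(P.round(4)); print([np.linalg.norm(P[i]-P[i-1]).round(4) for i in range(len(P))])
for t in[(249,237),(304,247)]:print(plane(c,t,.062).round(4))
k=cv2.resize(c['frame'][145:275,155:425],None,fx=2.9,fy=2.9,interpolation=2)
k=np.clip(k*1.8,0,255).astype(np.uint8);cv2.imwrite('pics/topc.png',k[:,:,::-1])
E
```

```text
[[245 166]
 [336 183]
 [327 236]
 [236 219]]
[[ 0.6675  0.0765  0.089 ]
 [ 0.6213 -0.1909  0.089 ]
 [ 0.4666 -0.1637  0.089 ]
 [ 0.5097  0.0983  0.089 ]]
[np.float64(0.1592), np.float64(0.2714), np.float64(0.157), np.float64(0.2655)]
[0.46   0.0604 0.062 ]
[ 0.4346 -0.1009  0.062 ]
```

View pics/topc.png

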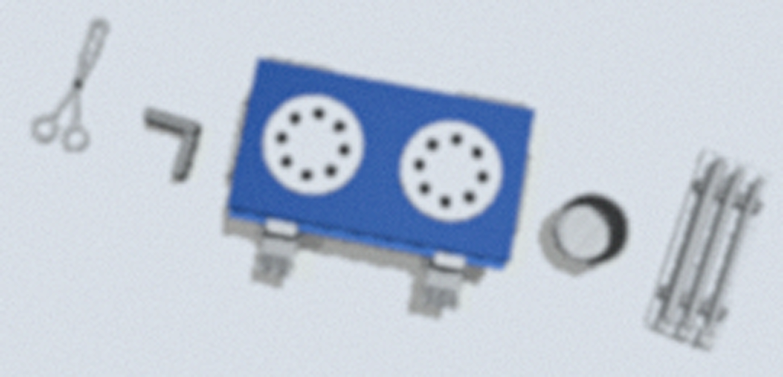

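The top view shows the container yawed about -10°, with its tabs near pixels (249,237) and (305,247). The gallipot is right of it at (357,225) and the guard is left at (215,192). I'll move in for a close wrist view.

Emit:
drive_tool:
  series: [30,50,20,0,0,0,60,100,40,0,0,0,90,150,60,0,0,0,115,200,80,0,0,0,140,250,90,0,0,0,165,300,100,0,0,0,185,350,100,0,0,0,200,400,100,0,0,0,207,430,100,0,0,0,207,430,100,0,0,0]
  fingers: 1
  newtons: 40

```text
time: 1.35
ee_pos: [0.3497, -0.047, 0.3521]
eef_rot: [[0.29, -0.957, -0.001], [-0.957, -0.29, 0.002], [-0.002, 0.001, -1.0]]
contact_force: [-0.3, -0.5, -0.0]
width: 0.002
```

```bash
python3 - <<'E'
from h import *
c=cam('wrist');save(c,'w1.png');np.save('w1.npy',c,allow_pickle=True)
s=c['s'];print(s['time'],s['ee_pos'],np.round(s['eef_rot'],3),s['joints'],s['width'],np.round(c['hand_eye'],3))
# predicted pads from top est
psi=np.radians(-9.8);ex=np.array([np.cos(psi),np.sin(psi),0]);ey=np.array([-np.sin(psi),np.cos(psi),0])
O=np.array([.570,-.046,0])
X=[O-.122*ex+y*ey+np.array([0,0,.065]) for y in(.085,-.085)];print(X,proj(c,X))
E
```

```text
1.35 [ 0.34974315 -0.04702342  0.3521335 ] [[ 0.29  -0.957 -0.001]
 [-0.957 -0.29   0.002]
 [-0.002  0.001 -1.   ]] [-7.74064524e+00 -4.40919704e+00 -5.21534311e+00  8.92925232e+01
  1.04144504e-01  1.55384050e+02] 0.002129834884099461 [[ 1.     0.001  0.001  0.   ]
 [-0.001  0.96   0.279 -0.071]
 [-0.001 -0.279  0.96  -0.122]
 [ 0.     0.     0.     1.   ]]
[array([0.46424804, 0.05852523, 0.065     ]), array([ 0.43531243, -0.10899411,  0.065     ])] [[200.72636601  34.63704441]
 [330.52005834 104.50181588]]
```

View pics/w1.png

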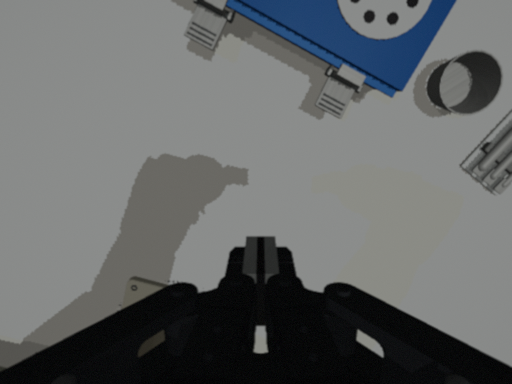

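The close view shows both tabs. The left tab's outer edge midpoint is about (200,43), the right's about (331,112), and the right lid corner is about (396,95).

```bash
python3 - <<'E'
from h import *
c=np.load('w1.npy',allow_pickle=True).item()
L,R=plane(c,(199.5,43),.064),plane(c,(330.5,111.5),.064)
print(L,R,np.linalg.norm(L-R)); ey=(L-R)/np.linalg.norm(L-R);ex=np.array([ey[1],-ey[0],0])
print('yaw',np.degrees(np.arctan2(ex[1],ex[0])))
O=(L+R)/2+.133*ex;O[2]=0;print('O',O,'ex',ex,'ey',ey)
print('padL',L+.011*ex,'padR',R+.011*ex)
print('lid corner pred',O-.087*ex-.143*ey,'meas',plane(c,(396,95),.077))
E
```

```text
[0.45547486 0.05796542 0.064     ] [ 0.42768151 -0.11201693  0.064     ] 0.17223956368676638
yaw -9.28610328805135
O [ 0.5728352  -0.04848723  0.        ] ex [ 0.98689488 -0.16136446  0.        ] ey [0.16136446 0.98689488 0.        ]
padL [0.4663307  0.05619041 0.064     ] padR [ 0.43853736 -0.11379194  0.064     ]
lid corner pred [ 0.46390023 -0.17557449  0.        ] meas [ 0.46667977 -0.17518412  0.077     ]
```

Emit:
drive_tool:
  series: [12,17,-17,0,0,10.6,24,34,-34,0,0,21.2,36,51,-51,0,0,31.8,48,68,-68,0,0,42.4,60,85,-85,0,0,53,70,104,-102,0,0,63.5,70,104,-102,0,0,63.8]

```text
time: 2.28
ee_pos: [0.419, 0.0553, 0.2487]
eef_rot: [[0.986, -0.165, -0.006], [-0.165, -0.986, -0.001], [-0.005, 0.002, -1.0]]
contact_force: [0.0, -0.8, -0.1]
width: 0.001
```

Emit:
drive_tool:
  series: [5,0,-20,-1.7,-10.2,0,15,0,-50,-3.3,-20,0,25,0,-80,-4.8,-29.6,0,32,0,-120,-4.8,-29.6,0,32,0,-130,-4.8,-29.6,0,32,0,-130,-4.8,-29.6,0]

```text
time: 3.02
ee_pos: [0.4515, 0.0545, 0.1191]
eef_rot: [[0.857, -0.168, 0.488], [-0.146, -0.986, -0.083], [0.494, -0.0, -0.869]]
contact_force: [0.0, -0.6, -0.3]
width: 0.002
```

```bash
cat > st.py <<'E'
from h import *
s=ctrl.read_state();R=np.array(s['eef_rot']);tip=np.array(s['ee_pos'])+.022*R[:,2]
ex=np.array([.9869,-.1614,0]);ey=np.array([.1614,.9869,0]);O=np.array([.574,-.048,0]);d=tip-O
print(s['time'],'tip',tip.round(4),'container frame mm',np.round([d@ex*1e3,d@ey*1e3,d[2]*1e3],1),'F',np.round(s['contact_force'],2));print(R.round(3),np.round(s['joints'],1))
E
python3 st.py; python3 -c "
from h import *
save(cam('wrist'),'w2.png')"
```

```text
3.025 tip [0.4622 0.0527 0.1   ] container frame mm [-126.6   81.3  100. ] F [ 0.04 -0.59 -0.27]
[[ 0.857 -0.168  0.488]
 [-0.146 -0.986 -0.083]
 [ 0.494 -0.    -0.869]] [ 13.9   0.4 -46.5  15.6 -11.4 110.8]
```

View pics/w2.png

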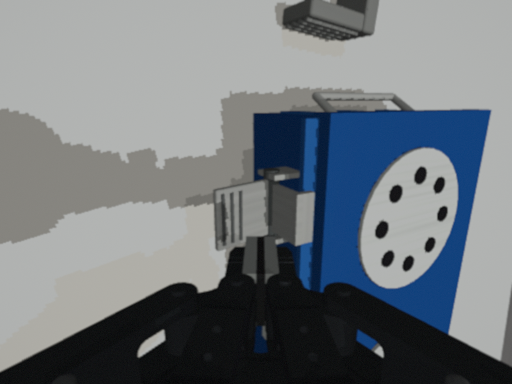

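The tab's ridged face is centred near (240,215), with the fingertips at (261,245), still above it.

```bash
python3 - <<'E'
from h import *
c=cam('wrist');ex=np.array([.9869,-.1614,0]);ey=np.array([.1614,.9869,0]);O=np.array([.574,-.048,0])
for n,uv,z in[('outer edge a',(215,189),.065),('outer b',(220,248),.065),('inner a',(268,181),.058),('ridge mid',(236,216),.064)]:
    X=plane(c,uv,z);d=X-O;print(n,X.round(4),(d@ex*1e3).round(1),(d@ey*1e3).round(1))
E
```

```text
outer edge a [0.4609 0.0774 0.065 ] -131.9 105.5
outer b [0.4566 0.0423 0.065 ] -130.5 70.2
inner a [0.4979 0.0695 0.058 ] -94.1 103.7
ridge mid [0.4704 0.0574 0.064 ] -119.3 87.3
```

Emit:
drive_tool:
  series: [6,5,-15,0,0,0,6,5,-32,0,0,0,6,5,-38,0,0,0,6,5,-42,0,0,0,6,5,-46,0,0,0,6,5,-46,0,0,0]

```text
time: 3.88
ee_pos: [0.4596, 0.0603, 0.0751]
eef_rot: [[0.854, -0.167, 0.492], [-0.146, -0.986, -0.082], [0.499, -0.002, -0.867]]
contact_force: [-0.3, 1.2, 0.2]
width: -0.0
```

```bash
python3 st.py
```

```text
3.875 tip [0.4704 0.0585 0.0561] container frame mm [-119.4   88.4   56.1] F [-0.25  1.2   0.2 ]
[[ 0.854 -0.167  0.492]
 [-0.146 -0.986 -0.082]
 [ 0.499 -0.002 -0.867]] [ 14.5   7.1 -49.2   5.9 -11.7 111.3]
```

Emit:
drive_tool:
  series: [-1,-1,-3,0,0,0,-1,-1,-6,0,0,0,-1,-1,-9,0,0,0,-1,-1,-9,0,0,0]

```text
time: 4.38
ee_pos: [0.4598, 0.0593, 0.0682]
eef_rot: [[0.852, -0.168, 0.496], [-0.146, -0.986, -0.082], [0.503, -0.003, -0.864]]
contact_force: [-13.0, 1.0, 24.1]
width: -0.002
```

```bash
python3 st.py;  python3 -c "
from h import *
save(cam('wrist'),'w3.png')"
```

```text
4.375 tip [0.4707 0.0575 0.0491] container frame mm [-119.    87.5   49.1] F [-12.99   1.04  24.14]
[[ 0.852 -0.168  0.496]
 [-0.146 -0.986 -0.082]
 [ 0.503 -0.003 -0.864]] [ 14.4   8.1 -50.    3.9 -11.7 111.2]
```

View pics/w3.png

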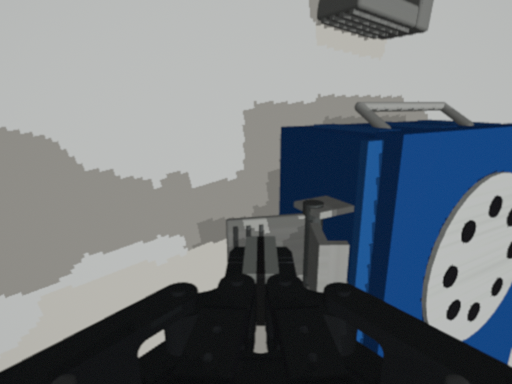

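The left tab is down on its stop: 24 N, and the tab slopes downward with its nose swung off the lid. Moving to the right tab.

Emit:
drive_tool:
  series: [0,0,20,0,0,0,-4,0,50,0,0,0,-10,-50,50,0,0,0,-18,-100,50,0,0,0,-26,-145,50,0,0,0,-29,-169,40,0,0,0,-29,-169,22,0,0,0,-29,-169,22,0,0,0]

```text
time: 5.42
ee_pos: [0.4285, -0.1096, 0.088]
eef_rot: [[0.854, -0.169, 0.491], [-0.148, -0.986, -0.081], [0.498, -0.003, -0.867]]
contact_force: [-0.1, 0.3, -0.1]
width: -0.002
```

```bash
python3 st.py
```

```text
5.425 tip [ 0.4393 -0.1114  0.0689] container frame mm [-122.7  -84.3   68.9] F [-0.09  0.28 -0.05]
[[ 0.854 -0.169  0.491]
 [-0.148 -0.986 -0.081]
 [ 0.498 -0.003 -0.867]] [-16.6   2.1 -52.3   6.    3.6  84.1]
```

Emit:
drive_tool:
  series: [2,0,-6,0,0,0,2,0,-12,0,0,0,2,0,-17,0,0,0,2,0,-21,0,0,0,2,0,-21,0,0,0]

```text
time: 6.05
ee_pos: [0.4318, -0.1097, 0.0687]
eef_rot: [[0.852, -0.168, 0.495], [-0.147, -0.986, -0.082], [0.502, -0.003, -0.865]]
contact_force: [-12.3, 2.1, 23.7]
width: 0.003
```

Emit:
drive_tool:
  series: [-1,0,-2,0,0,0,-1,0,-2,0,0,0]

```text
time: 6.3
ee_pos: [0.4317, -0.1097, 0.0686]
eef_rot: [[0.85, -0.168, 0.499], [-0.146, -0.986, -0.082], [0.506, -0.003, -0.863]]
contact_force: [-13.4, 3.4, 25.1]
width: 0.0
```

```bash
python3 st.py
```

```text
6.3 tip [ 0.4427 -0.1115  0.0497] container frame mm [-119.3  -83.8   49.7] F [-13.42   3.35  25.12]
[[ 0.85  -0.168  0.499]
 [-0.146 -0.986 -0.082]
 [ 0.506 -0.003 -0.863]] [-16.6   5.4 -54.    0.5   3.6  84.1]
```

Emit:
drive_tool:
  series: [-5,0,10,0,0,0,-25,0,25,0,0,0,-50,20,45,0,0,0,-60,55,55,-1.7,-10,0,-55,80,60,-3.3,-20,0,-50,91,60,-5,-30,0,-50,91,60,-5.6,-34.5,0,-50,91,60,-5.6,-34.5,0]

```text
time: 7.3
ee_pos: [0.4554, 0.0214, 0.2438]
eef_rot: [[0.485, -0.188, 0.854], [-0.087, -0.982, -0.167], [0.87, 0.007, -0.493]]
contact_force: [-0.2, 0.3, -0.8]
width: -0.002
```

```bash
python3 st.py;  python3 -c "
from h import *
c=cam('side');save(c,'s4.png');k=c['frame'][120:290,170:400]
k=np.clip(cv2.resize(k,None,fx=3.4,fy=3.4,interpolation=2)*1.5,0,255).astype(np.uint8);cv2.imwrite('pics/s4c.png',k[:,:,::-1])"
```

```text
7.3 tip [0.4742 0.0178 0.233 ] container frame mm [-109.1   48.8  233. ] F [-0.25  0.35 -0.85]
[[ 0.485 -0.188  0.854]
 [-0.087 -0.982 -0.167]
 [ 0.87   0.007 -0.493]] [ 17.6 -16.  -62.3 -13.5 -24.7 104.6]
```

View pics/s4c.png

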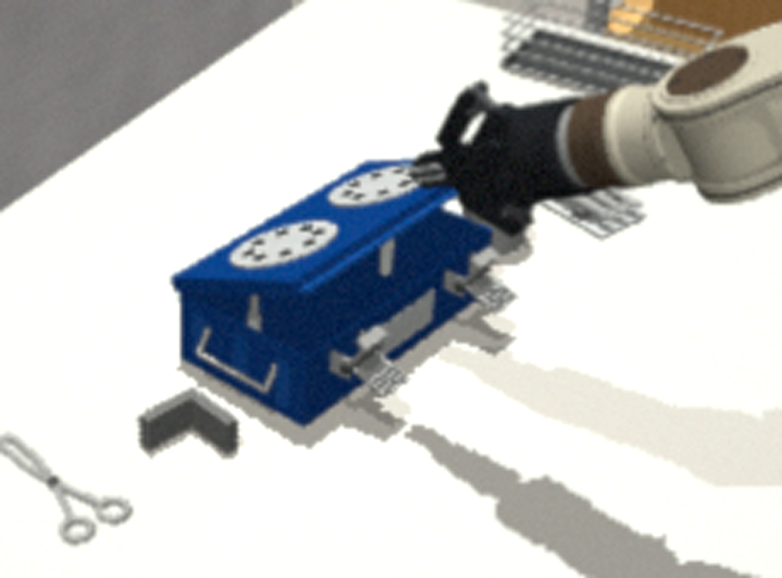

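Both latches are down and the lid has risen to its spring rest. The last move hit the j3 limit (-62.3°) because the tool was tilted too far so close in. I'll fit a quick planar arm model from logged states so I can choose reachable tilts for the lid push.

```bash
cat > ik.py <<'E'
import numpy as np
from scipy.optimize import least_squares
D=[((13.785,.286),(.1427,-.4786,.2524),(0,0,-1)),((-4.41,-5.215),(.3497,-.0470,.3521),(-.001,.002,-1)),
((-16,-62.3),(.4554,.0214,.2438),(.854,-.167,-.493)),((.4,-46.5),(.4515,.0545,.1191),(.488,-.083,-.869)),
((7.1,-49.2),(.4596,.0603,.0751),(.492,-.082,-.867)),((8.1,-50),(.4598,.0593,.0682),(.496,-.082,-.864)),
((2.1,-52.3),(.4285,-.1096,.088),(.491,-.081,-.867)),((5.4,-54),(.4317,-.1097,.0686),(.499,-.082,-.863))]
def fk(p,q2,q3):
    h,a,L1,L2,d,al,be=p;q2,q3=np.radians([q2,q3])
    return a+L1*np.sin(q2+al)+L2*np.cos(q2-q3+be),h+L1*np.cos(q2+al)-L2*np.sin(q2-q3+be)
def W(p,P,z):
    w=np.array(P)-p[4]*np.array(z);return np.hypot(w[0],w[1]),w[2]
def res(p):return np.ravel([np.subtract(fk(p,*q),W(p,P,z)) for q,P,z in D])
f=least_squares(res,[.3,0,.35,.35,.25,0,0],max_nfev=5000);p=f.x
def ik(P,z):
    w=W(p,P,z);g=least_squares(lambda q:np.subtract(fk(p,*q),w)*100,[0,-40]);return g.x,g.cost
if __name__=='__main__':
    print(p.round(3),np.abs(f.fun).max())
    ex=np.array([.9869,-.1614,0]);O=np.array([.574,-.048,0])
    # lid push way: tip in container frame (x,z) mm, tilt deg
    for x,z,t in[(-130,105,30),(-130,105,40),(-65,105,30),(-65,105,40),(-65,105,50),(-55,150,50),(-30,190,50),(10,215,55),(50,230,60),(90,225,60),(100,215,70)]:
        k=np.radians(t);tz=np.sin(k)*ex-np.array([0,0,np.cos(k)]);tip=O+x/1e3*ex+[0,0,z/1e3];P=tip-.022*tz
        q,c=ik(P,tz);print((x,z,t),P.round(3),'q2,q3,q4',q.round(1),(90-t-q[0]+q[1]).round(1),round(c,4))
E
python3 ik.py
```

```text
[ 0.26   0.009  0.47   0.391  0.383 -0.018 -0.029] 0.0038022483800708995
(-130, 105, 30) [ 0.435 -0.025  0.124] q2,q3,q4 [ -4.5 -50.1] 14.4 0.0
(-130, 105, 40) [ 0.432 -0.025  0.122] q2,q3,q4 [ -6.  -60.3] -4.3 0.0
(-65, 105, 30) [ 0.499 -0.036  0.124] q2,q3,q4 [  3.5 -42.5] 14.0 0.0
(-65, 105, 40) [ 0.496 -0.035  0.122] q2,q3,q4 [  2.3 -52.8] -5.1 0.0
(-65, 105, 50) [ 0.493 -0.035  0.119] q2,q3,q4 [  6.7 -62.7] -29.4 0.0
(-55, 150, 50) [ 0.503 -0.036  0.164] q2,q3,q4 [ -1.7 -58. ] -16.2 0.0
(-30, 190, 50) [ 0.528 -0.04   0.204] q2,q3,q4 [ -4.8 -51.5] -6.7 0.0
(10, 215, 55) [ 0.566 -0.047  0.228] q2,q3,q4 [ -2.  -49.7] -12.7 0.0
(50, 230, 60) [ 0.605 -0.053  0.241] q2,q3,q4 [  2.6 -48.5] -21.0 0.0
(90, 225, 60) [ 0.644 -0.059  0.236] q2,q3,q4 [  7.7 -43.8] -21.5 0.0
(100, 215, 70) [ 0.652 -0.061  0.223] q2,q3,q4 [ 17.  -50.8] -47.9 0.0
```

Emit:
drive_tool:
  series: [-15,-15,-20,1.6,10,0,-25,-30,-50,3.3,20.2,0,-25,-46,-90,3.3,20.2,0,-25,-46,-122,3.3,20.2,0,-25,-46,-122,3.3,20.2,0,-25,-46,-122,3.3,20.2,0]

```text
time: 8.1
ee_pos: [0.432, -0.0241, 0.124]
eef_rot: [[0.752, -0.184, 0.633], [-0.132, -0.983, -0.129], [0.646, 0.014, -0.763]]
contact_force: [0.6, 0.4, -0.2]
width: -0.001
```

```bash
python3 st.py;  python3 -c "
from h import *
c=cam('side');k=c['frame'][120:290,170:400]
k=np.clip(cv2.resize(k,None,fx=3.4,fy=3.4,interpolation=2)*1.5,0,255).astype(np.uint8);cv2.imwrite('pics/s5c.png',k[:,:,::-1])"
```

```text
8.1 tip [ 0.4459 -0.027   0.1072] container frame mm [-1.298e+02  1.000e-01  1.072e+02] F [ 0.57  0.45 -0.18]
[[ 0.752 -0.184  0.633]
 [-0.132 -0.983 -0.129]
 [ 0.646  0.014 -0.763]] [  2.8  -5.  -59.7  -4.1  -9.2  99.8]
```

View pics/s5c.png

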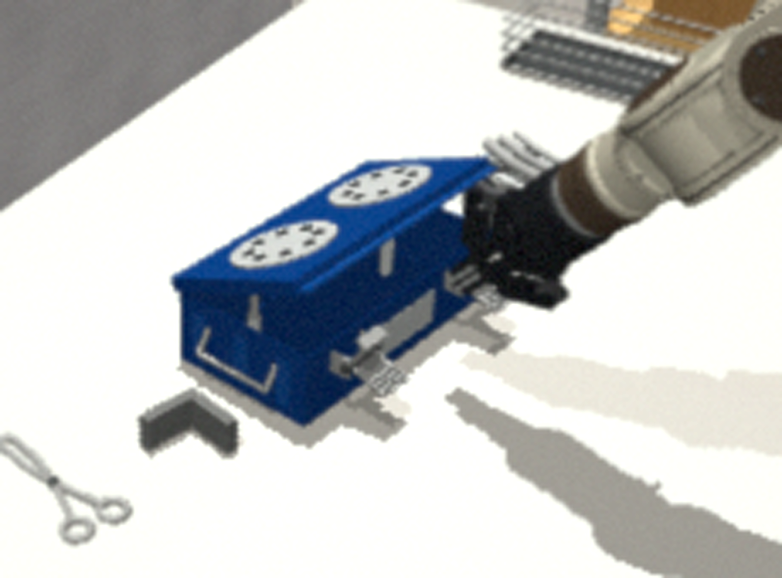

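Emit:
drive_tool:
  series: [25,-4,0,0,0,0,48,-8,0,0,0,0,63,-10,0,0,0,0,63,-10,0,0,0,0]

```text
time: 8.65
ee_pos: [0.4963, -0.0339, 0.1254]
eef_rot: [[0.75, -0.184, 0.635], [-0.132, -0.983, -0.129], [0.648, 0.013, -0.762]]
contact_force: [-0.6, -0.2, -1.4]
width: 0.001
```

Emit:
drive_tool:
  series: [1,0,12,0,0,0,3,0,24,0,0,0,5,-1,34,0,0,0,7,-1,43,0,0,0,7,-1,43,0,0,0]

```text
time: 9.28
ee_pos: [0.5033, -0.0347, 0.1693]
eef_rot: [[0.749, -0.184, 0.636], [-0.132, -0.983, -0.129], [0.649, 0.013, -0.761]]
contact_force: [-2.3, 0.0, -0.3]
width: -0.002
```

```bash
python3 st.py
```

```text
9.275 tip [ 0.5173 -0.0376  0.1526] container frame mm [-57.6   1.1 152.6] F [-2.33  0.02 -0.27]
[[ 0.749 -0.184  0.636]
 [-0.132 -0.983 -0.129]
 [ 0.649  0.013 -0.761]] [  0.3  -2.6 -47.8   4.9  -7.6  97.8]
```

Emit:
drive_tool:
  series: [11,-2,16,0,0,0,22,-4,30,0,0,0,36,-6,43,0,0,0,52,-9,55,0,0,0,52,-9,55,0,0,0]

```text
time: 9.9
ee_pos: [0.5567, -0.0438, 0.2256]
eef_rot: [[0.747, -0.184, 0.638], [-0.132, -0.983, -0.129], [0.651, 0.012, -0.759]]
contact_force: [-0.7, 1.4, 0.2]
width: 0.001
```

```bash
python3 st.py;  python3 -c "
from h import *
c=cam('side');k=c['frame'][100:270,170:400]
k=np.clip(cv2.resize(k,None,fx=3.4,fy=3.4,interpolation=2)*1.5,0,255).astype(np.uint8);cv2.imwrite('pics/s6c.png',k[:,:,::-1])"
```

```text
9.9 tip [ 0.5708 -0.0467  0.2089] container frame mm [ -3.4   0.8 208.9] F [-0.69  1.45  0.2 ]
[[ 0.747 -0.184  0.638]
 [-0.132 -0.983 -0.129]
 [ 0.651  0.012 -0.759]] [ -1.1  -1.6 -36.5  15.   -6.7  96.8]
```

View pics/s6c.png

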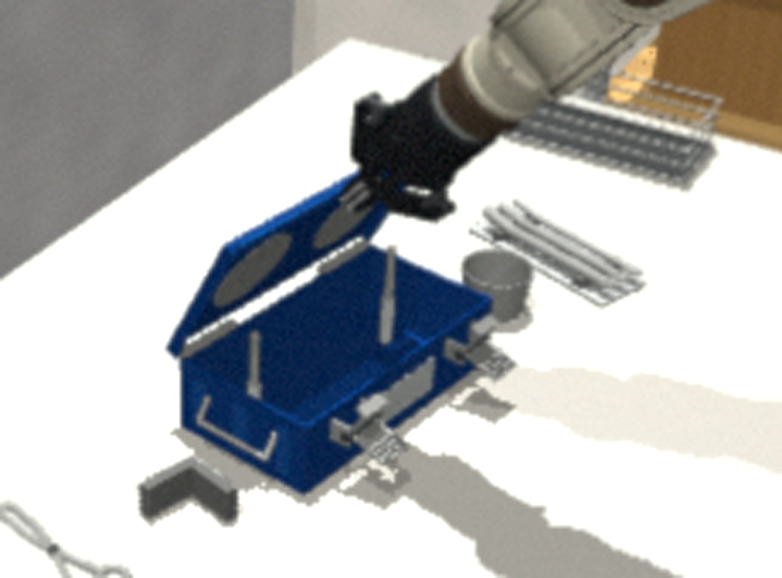

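The lid is at about 60° and riding on the fingertips. The bystanders in view look undisturbed. Carrying on over the top.

Emit:
drive_tool:
  series: [17,-3,6,0,0,0,34,-6,11,0,0,0,50,-8,13,0,0,0,66,-11,14,0,0,0,80,-13,10,0,0,0,92,-15,5,0,0,0,103,-17,-1,0,0,0,114,-19,-6,0,0,0,114,-19,-6,0,0,0]

```text
time: 11.08
ee_pos: [0.6697, -0.0628, 0.2171]
eef_rot: [[0.75, -0.184, 0.635], [-0.132, -0.983, -0.129], [0.648, 0.013, -0.761]]
contact_force: [-0.0, 0.3, -0.8]
width: -0.001
```

```bash
python3 st.py;  python3 -c "
from h import *
c=cam('side');k=c['frame'][100:270,170:400]
k=np.clip(cv2.resize(k,None,fx=3.4,fy=3.4,interpolation=2)*1.5,0,255).astype(np.uint8);cv2.imwrite('pics/s7c.png',k[:,:,::-1])"
```

```text
11.075 tip [ 0.6837 -0.0657  0.2004] container frame mm [111.1   0.3 200.4] F [-0.04  0.28 -0.84]
[[ 0.75  -0.184  0.635]
 [-0.132 -0.983 -0.129]
 [ 0.648  0.013 -0.761]] [ -3.1  11.6 -22.9  15.4  -5.4  95.3]
```

View pics/s7c.png

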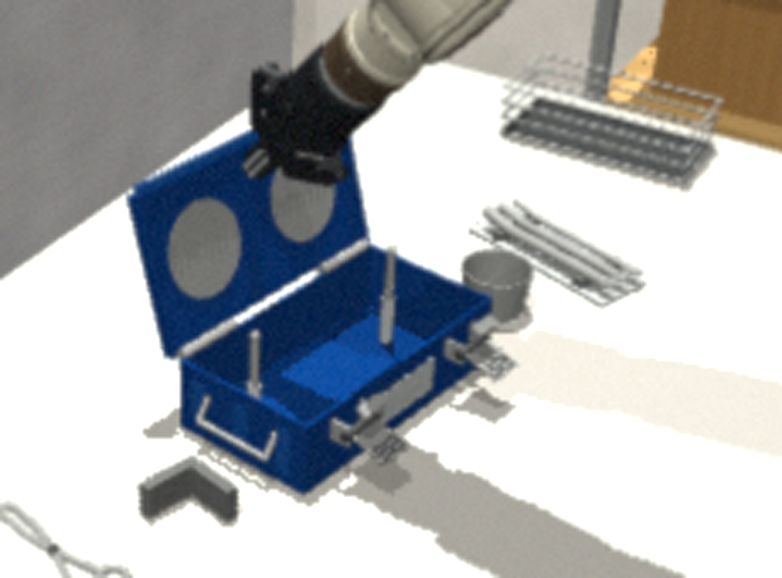

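Emit:
drive_tool:
  series: [-20,3,0,0,0,0,-50,8,5,0,0,0,-95,15,20,0,0,0,-140,22,50,0,0,0,-180,28,80,0,0,0,-180,28,80,0,0,0,-180,28,80,0,0,0,-180,28,80,0,0,0,-180,28,80,0,0,0]

```text
time: 12.25
ee_pos: [0.4895, -0.0349, 0.296]
eef_rot: [[0.752, -0.184, 0.633], [-0.132, -0.983, -0.129], [0.646, 0.013, -0.763]]
contact_force: [0.0, -0.1, -0.0]
width: -0.001
```

```bash
python3 st.py;  python3 -c "
from h import *
c=cam('side');k=c['frame'][100:290,160:400]
k=np.clip(cv2.resize(k,None,fx=3.1,fy=3.1,interpolation=2)*1.5,0,255).astype(np.uint8);cv2.imwrite('pics/s8c.png',k[:,:,::-1])
# lid angle: far-left lid corner ray cut with the plane of the tub's left side"
```

```text
12.25 tip [ 0.5034 -0.0378  0.2792] container frame mm [-71.3  -1.3 279.2] F [ 0.02 -0.05 -0.03]
[[ 0.752 -0.184  0.633]
 [-0.132 -0.983 -0.129]
 [ 0.646  0.013 -0.763]] [  0.3 -14.4 -34.9  29.8  -7.6  97.8]
```

View pics/s8c.png

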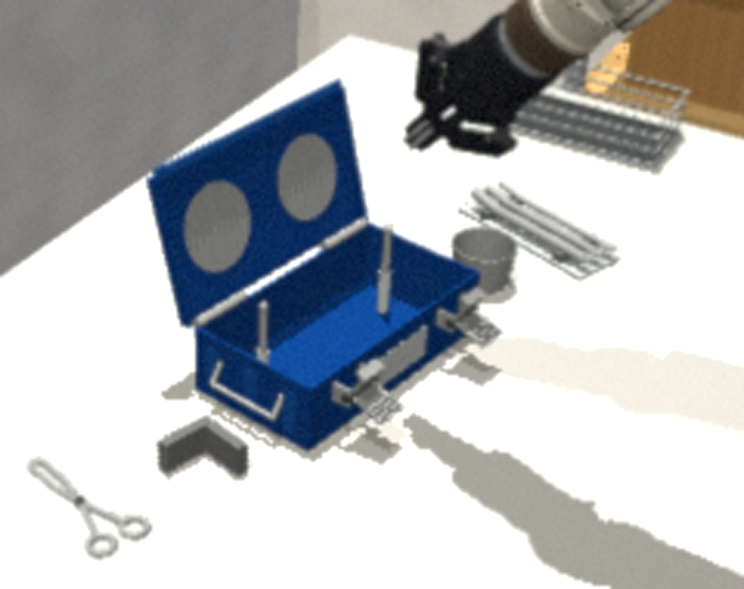

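The lid stands open with no contact. Its front-left corner is near crop (148,177), i.e. full-frame (207.7,157.1). I'll check the angle and then hand in.

```bash
python3 - <<'E'
from h import *
c=cam('side');a=np.load('side0.npy',allow_pickle=True).item()
ex=np.array([.9869,-.1614,0]);ey=np.array([.1614,.9869,0]);O=np.array([.574,-.048,0])
for uv in[(207.7,157.1),(206.7,155.8)]:
    o,d=ray(c,uv);X=o+d*((.143-(o-O)@ey)/(d@ey));r=X-O;x,z=r@ex-.078,r[2]-.075
    print(np.round([x,z,np.hypot(x,z),np.arctan2(z,-x)],3))
h=ctrl
# bystander shift: image difference around forceps, guard, pot, rack
D=np.abs(c['frame'].astype(int)-a['frame']).max(2)
for n,(u0,v0,u1,v1) in dict(forceps=(165,244,212,282),guard=(208,234,242,254),pot=(310,172,328,196),rack=(308,158,360,188)).items(): print(n,(D[v0:v1,u0:u1]>50).mean().round(3))
E
```

```text
[0.048 0.151 0.159 1.879]
[0.052 0.154 0.163 1.897]
forceps 0.0
guard 0.01
pot 0.093
rack 0.017
```

```bash
python3 -c "
from h import *
print(ctrl.finish_job())"
```

```text
the job is handed in; nothing more can be done
None
```

The container is open and the job is handed in at about 12.4 s. No verdict was reported. I pressed the left tab and then the right tab to their stops, at about 24 N each. The lid then sprang up by itself. I pushed it over from underneath at its middle with the closed fingertips, and backed away.

**Lid:** the last side view puts it at about 1.88 rad, which matches the 1.85 stop given the measuring error. It stayed there once the arm had left, and the force on the tool was about 0 N. I did not measure its speed.

**Bystanders:** comparing before and after pictures shows no change at the forceps and almost none at the guard (1%) and rack (2%). About 9% of the gallipot region changed. I put that down to shadow or the container, because the arm had no contact there, but I did not check it further.

**Deviation:** one retreat move ran into the joint 3 limit because I tilted the tool too far. The arm stopped about 115 mm higher than commanded without touching anything, and I used less tilt from then on.

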